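# Press a cover glass through the guard window

## Task

Push the blue slide tray along its channel by its tab, without picking it up, until it is fully in against the end stop. Then reach through the window of the yellow guard from above and press the red paddle all the way down, so the pad holds the slide, without touching the guard. The program finishes while still holding the paddle down with the fingers; leave everything else where it stands.

Things in the scene. Friction and masses are not known exactly. Their poses are not given: they have to be found in the camera images.
- press: fixed slide press: grey base plate 170 x 340 x 12 mm. Origin on the bench near the plate's centre; y runs along its length from tray end (-y) to guard end (+y), z up. Tray channel along y at x = -10 mm between 8 mm high rails, from y = -170 to an end stop at +25 mm. At the +x edge a shaft along y (x = 66, z = 62 mm) carries the pad arm (y = -20) and paddle arm (y = 90), reaching to -x
- tray_home (a point): point fixed on the press, axes as the press: where the tray's origin is when the tray is fully in, against the end stop (12 mm above the bench)
- tray: loose blue tray, about 140 g, in the channel, axes as the press: plate 50 (x) x 105 (y) x 10 mm with a white slide on it (top at 12 mm). Origin: centre of underside. At its -y end a push tab 40 mm wide (x), 6 mm thick, up to 37 mm above the underside, outer face 52.5 mm from the origin. Starts 40 to 80 mm short of home, slides in to +y and stays where left
- guard: fixed yellow guard box round the paddle, clear side panels, open window in its top; origin on the bench under the window's centre, axes as the press. Bars 10 mm wide, top face 94 mm above the bench; sides closed except a gap at +x for the paddle arm. Its place on the press varies by several mm
- window (a point): centre of the window opening, in the plane of the guard's top face; the opening is 88 mm (x of the press) by 92 mm (y)
- paddle: red paddle at the end of the press lever, 36 (x) x 42 (y) x 10 mm; origin: centre of its top face, at rest about 82 mm above the bench, 12 mm below the window plane, tilted 0.12 rad; rocks 0.1 rad on a stiff spring. Fully pressed it goes down about 20 mm, nearly vertically. The lever's spring: about 2 N at first, 5 N further down, 10 to 13 N at the stop with the pad squeezed on the tray
- press_lever (a joint): angle of the press lever: 0 at rest (up), 0.24 rad fully down at its stop; the pad meets a tray beneath it at about 0.16 rad. The lever springs up when let go.
- pad_foot: the sprung black rubber pad (20 mm ball foot) under the pad arm (arm 55 to 80 mm above the bench), about 8 mm spring travel; it comes down on the slide in the tray when the lever is pressed. Origin: its lowest point
- slide_box: bystander: closed wooden slide box 85 x 170 x 34 mm, origin at the centre of its underside
- dropper: bystander: amber dropper bottle, 36 mm across, 80 mm tall, origin under its centre
- petri: bystander: closed petri dish, 94 mm across, 22 mm tall, origin under its centre
- forceps: bystander: steel forceps lying flat, 12 x 125 x 8 mm, origin under its middle
- beaker: bystander: glass beaker, 72 mm across, 95 mm tall, origin under its centre
- specimen_jar: bystander: green glass specimen jar, 70 mm across, 110 mm tall, origin under its centre

How it is judged:
By the outcome, as a careful person would: the job done as asked, in the order asked, and still so for the second after the job is handed in, while the arm keeps its last pose, push and grip.
It also fails if it takes over 48 s, if anything falls off the work surface, if the arm or the gripper's body presses on something with over 40 N, if the wrist force passes 120 N, or if a joint passes its speed limit or range.

## Robot

A 7-joint arm with a two-finger parallel gripper is mounted at the origin on the work surface. World frame = base frame: x ahead of the robot, y to its left, z up, the work surface at z = 0. Lengths are in m, angles in rad, forces in N, time in s.
With the tool pointing down it reaches from about 0.425 to 1.025 m from the base axis. Payload 3.6 kg.
Tool frame: the origin (TCP) lies midway between the tips of the shut fingers; the grasp point (between the pads) lies r.grasp_offset behind it (r.grasp_offset is the distance from the TCP to the grasp point, in m); z points along the fingers, y is the line along which they close (so a half turn about z gives the same grasp; the last joint's range is limited). The gripper opens to 85 mm and grips with 20 to 120 N. Pads are 22 mm wide; open, the fingers measure 114 mm over their backs; the gripper's body (76 mm by 85 mm) begins 54 mm behind the grasp point. The pads swing forward as they close: fully open they stand 13 mm farther back than shut.
Start: joints at [1.123, 0.591, 0.048, 1.609, -0.033, 0.943, -0.034], TCP at [0.252, -0.68, 0.231] pointing down, gripper open.
Joint ranges: [-2.69, 2.69], [-0.47, 2.24], [-1.27, 1.36], [0.19, 2.51], [-1.53, 4.68], [0.08, 2.07], [-3.09, 3.09]. Speed limits (rad/s): [2.57, 2.57, 3.14, 3.14, 3.14, 3.14, 3.14].

## Interface

Orientations are given as a unit quaternion [x, y, z, w].
In Python, from cell import r, set_gripper, solve_ik, eyes, ticket gives the robot as it stands. Calls block until the motion is done:
- r.reach(position, orientation): joint-space move of the TCP to a pose.
- r.servo_line(position, attitude=None, velocity=0.15, contact_N=None): straight line of the TCP; attitude=None keeps the orientation; velocity is the mean speed in m/s. With contact_N (N) it stops when the force on the tool has changed by that much, and returns True; else False.
- r.move_j(angles): joint-space move.
- set_gripper(opening, grip_force=None): opening from 0.0 (shut) to 1.0 (fully open); grip_force is the grip in N (None keeps the last); returns when the fingers have stopped.
- r.sleep(seconds).
- solve_ik(position, orientation): joint angles nearest the present ones, or None.
- r.sense(): the state.
- eyes.camera(name): name is "scene" or "top"; returns the picture (480x640x3 uint8, blue, green, red); there is no depth.
- eyes.get_calibration(name): a dict with "intrinsics" (3x3 intrinsics, pixels), "R" (3x3) and "t" (3): a world point X has camera coordinates R X + t. Camera axes: x right, y down, z forward; pixel columns grow to the right and rows downward; lengths in m; the calibration is good to about 2 mm. A picture is of the moment at which its call begins. get_calibration takes no time and is no camera call.
A pose or a line that the arm cannot do raises r.IKError and nothing moves.
- ticket.hand_in(): hands the job in; it is judged then, once.
Trained networks look in the newest picture that a camera, given by its name, has taken for a name from the list of things; names that differ only in an ending like _2 or _b are one class to them, and where a whole thing is asked for, a point or a joint stands for the part that bears it (a point fixed in the world has none). Each returns a list of dicts, best first, with "conf" (0 to 1); they miss things now and then, are a little off and sometimes report something else, mostly with a low value. They report only what shows in the picture. A call takes as long as a camera call.
- eyes.find_in(camera, name): "centre" ([x, y, z] in m, in world coordinates, good to about 4 mm: the middle of the surface that is visible of it).
- eyes.spot_point(camera, name): "centre" ([x, y, z] in m, in world coordinates, good to about 4 mm: a listed point, or the origin of a listed thing).
The state is a dict: "t": time; "q": joint angles; "joint_vel": joint speeds; "tau": joint torques, N m; "eef_pos": TCP position; "eef_rot": TCP orientation; "force": force on the tool from outside, world axes, zero at the start; "torque": the same for the moment, N m; "grip_width": opening from 0.0 (shut) to 1.0 (fully open); "finger_force": force on a finger pad.
Only numpy, scipy, OpenCV 4.12 (cv2) and the standard library are available. Lean on these libraries where they do the work, as an engineer would, in place of code of your own. Each camera call takes 0.05 s, during which the arm holds its last target. There are 200 camera calls.

## Working session

There is one attempt and no reset: what is moved stays moved. The work goes in short steps, each a Python script; the robot and the scene stay as the last script left them, time stands still between calls to the robot, and variables do not carry over. Pictures are saved under pics/ and viewed, at most 10 in all, crops included, and the job is handed in when it is done.

```bash
mkdir -p pics; ls; python3 - <<'E'
from cell import r, set_gripper, solve_ik, eyes, ticket
import cv2, numpy as np
for c in ("scene","top"):
    im=eyes.camera(c); cv2.imwrite(f"pics/{c}0.png",im)
    k=eyes.get_calibration(c); print(c,k["intrinsics"][0],k["intrinsics"][1], "pos",-k["R"].T@k["t"], "fwd",k["R"][2])
    for n in ("press","tray_home","tray","guard","window","paddle","pad_foot"):
        d=eyes.spot_point(c,n); print(n,[(np.round(e["centre"],4).tolist(),round(e["conf"],2)) for e in d[:2]])
s=r.sense(); print(s["t"],s["eef_pos"],s["eef_rot"],r.grasp_offset)
E
```

```text
pics
scene [523.09450981   0.         320.42231303] [  0.         523.09450981 248.0616522 ] pos [1.17865878 0.04369636 1.04873016] fwd [-0.51852683 -0.02970488 -0.85454523]
press [([0.572, 0.1615, -0.0024], 0.74), ([0.7478, 0.1156, 0.0031], 0.48)]
tray_home [([0.5656, 0.1328, 0.0086], 0.9)]
tray [([0.586, 0.0649, 0.0134], 0.92)]
guard [([0.5369, 0.2464, 0.0028], 0.59)]
window [([0.5344, 0.2485, 0.0963], 0.94)]
paddle [([0.5315, 0.2447, 0.0819], 0.7), ([0.5363, 0.2464, 0.0013], 0.36)]
pad_foot [([0.5623, 0.142, 0.0379], 0.43)]
top [444.33307781   0.         314.66491322] [  0.         444.33307781 242.59162366] pos [ 0.46317477 -0.01415139  1.12945966] fwd [ 0.12639329  0.01148493 -0.99191372]
press [([0.5734, 0.1635, -0.0048], 0.81)]
tray_home [([0.5669, 0.1333, 0.0065], 0.9)]
tray [([0.5872, 0.0688, 0.0174], 0.77), ([0.672, 0.3097, 0.0002], 0.32)]
guard [([0.5327, 0.2462, 0.0017], 0.61)]
window [([0.5353, 0.2483, 0.0889], 0.85)]
paddle [([0.5278, 0.2413, 0.0855], 0.65)]
pad_foot [([0.5603, 0.1354, 0.0365], 0.63), ([0.5715, 0.1609, -0.0035], 0.25)]
0.8 [ 0.25192606 -0.67984336  0.23134285] [9.84297741e-01 1.76516164e-01 1.88822048e-05 3.57084129e-05] 0.0187
```

View pics/scene0.png

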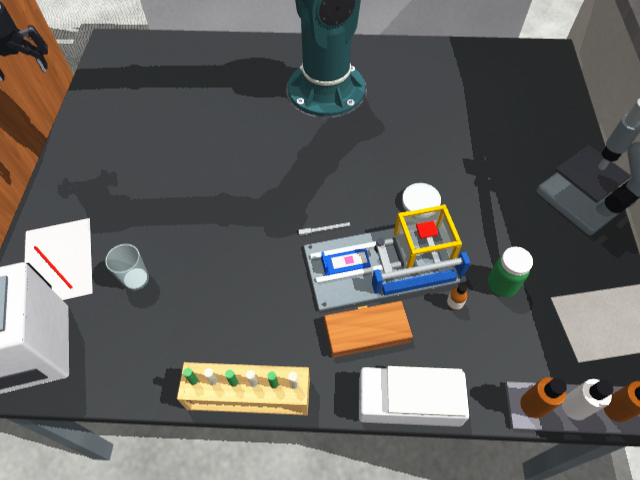

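View pics/top0.png

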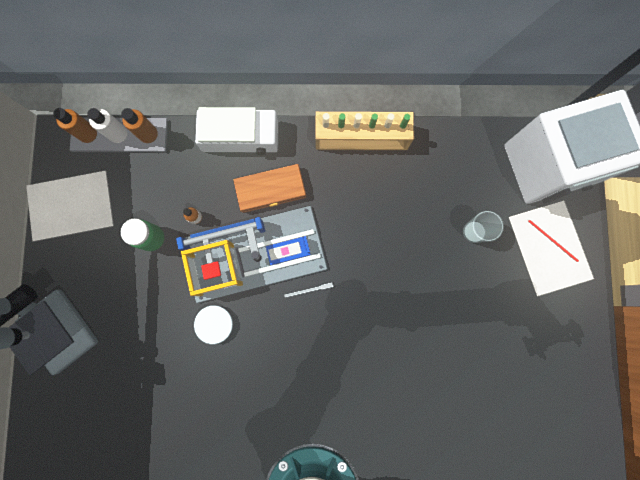

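The scene view shows the press lower centre: tray at about (345,262), red paddle at (427,230) inside the guard. In the top view the tray is at (288,250), the paddle at (210,270), and nothing stands in the way of the tray end. I'll rectify the top view to get the yaw.

```bash
cat > h.py <<'E'
from cell import r, set_gripper, solve_ik, eyes, ticket
import cv2, numpy as np
def ray(c,uv,z):
    k=eyes.get_calibration(c); R,t=np.array(k["R"]),np.array(k["t"]); o=-R.T@t
    d=R.T@np.linalg.inv(k["intrinsics"])@[uv[0],uv[1],1]; return o+d*(z-o[2])/d[2]
def rect(c,im,z,x0,x1,y0,y1,s):  # rectified: col = (y1-y)*s, row=(x1-x)*s
    k=eyes.get_calibration(c); P=k["intrinsics"]@np.c_[k["R"],k["t"]]
    M=np.array([[0,-1/s,x1],[-1/s,0,y1],[0,0,z],[0,0,1]])
    return cv2.warpPerspective(im,P@M,(int((y1-y0)*s),int((x1-x0)*s)),flags=cv2.INTER_CUBIC|cv2.WARP_INVERSE_MAP)
E
python3 - <<'E'
from h import *
X=(0.43,0.70,-0.03,0.36); s=2000
def blob(c,z,lo,hi,roi):
    im=rect(c,cv2.imread(f"pics/{c}0.png"),z,*X,s); m=cv2.inRange(cv2.cvtColor(im,cv2.COLOR_BGR2HSV),lo,hi)
    q=np.zeros_like(m); a,b,e,f=[int(v) for v in ((X[1]-roi[1])*s,(X[1]-roi[0])*s,(X[3]-roi[3])*s,(X[3]-roi[2])*s)]
    q[a:b,e:f]=m[a:b,e:f]; p=cv2.findNonZero(q)
    if p is None: return None
    (u,v),wh,an=cv2.minAreaRect(p); mm=p.reshape(-1,2).mean(0)
    return "rectc",np.round([X[1]-v/s,X[3]-u/s],4),"size",np.round(np.array(wh)/s,4),"ang",round(an,1),"mean",np.round([X[1]-mm[1]/s,X[3]-mm[0]/s],4)
for c in("scene","top"):
    print(c,"tray",blob(c,.022,(105,120,60),(130,255,255),(.53,.63,.0,.125)))
    print(c,"yellow",blob(c,.094,(22,140,90),(34,255,255),(.45,.62,.17,.33)))
    print(c,"red",blob(c,.082,(0,170,100),(6,255,255),(.49,.58,.2,.29)))
a=rect("top",cv2.imread("pics/top0.png"),.012,*X,s); b=rect("top",cv2.imread("pics/top0.png"),.094,*X,s)
cv2.imwrite("pics/rect12.png",cv2.resize(a,(780,540)))
E
```

```text
scene tray ('rectc', array([0.5829, 0.0642]), 'size', array([0.0616, 0.106 ]), 'ang', 75.4, 'mean', array([0.5917, 0.0578]))
scene yellow ('rectc', array([0.5553, 0.2388]), 'size', array([0.1385, 0.1342]), 'ang', 75.6, 'mean', array([0.5447, 0.245 ]))
scene red ('rectc', array([0.5339, 0.2422]), 'size', array([0.0397, 0.044 ]), 'ang', 75.1, 'mean', array([0.5339, 0.2422]))
top tray ('rectc', array([0.5847, 0.0664]), 'size', array([0.0492, 0.1054]), 'ang', 75.0, 'mean', array([0.5863, 0.0576]))
top yellow ('rectc', array([0.536 , 0.2427]), 'size', array([0.1102, 0.1222]), 'ang', 76.8, 'mean', array([0.5351, 0.2468]))
top red ('rectc', array([0.5292, 0.2435]), 'size', array([0.0347, 0.0412]), 'ang', 74.9, 'mean', array([0.529 , 0.2433]))
```

View pics/rect12.png

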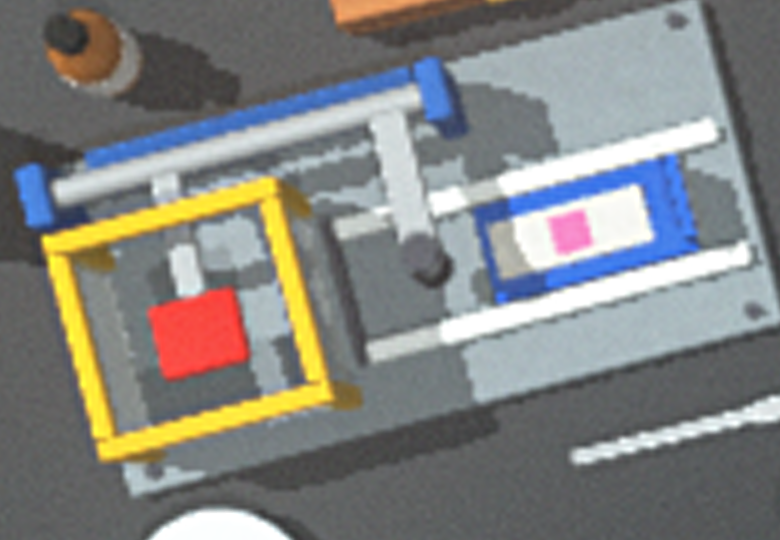

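The rectified view gives a press yaw of about 15°, with the tray about 70 mm short of home and a clear channel behind the tab. Now the tray push.

```bash
cat >> h.py <<'E'
from scipy.spatial.transform import Rotation as Ro
YAW=np.radians(15); px=np.array([np.cos(YAW),np.sin(YAW),0]); py=np.array([-np.sin(YAW),np.cos(YAW),0])
tray=np.array([.5858,.0663,0]); home=np.array([.5663,.1331,0])
def ori(sg=1): return Ro.from_matrix(np.c_[sg*py,sg*px,[0,0,-1]]).as_quat()
def rep(m=""):
    s=r.sense(); print(m,"t",round(s["t"],2),"p",np.round(s["eef_pos"],4),"F",np.round(s["force"],1))
    return s
E
python3 - <<'E'
from h import *
a=tray-.095*py
for sg in(1,-1):
    j=solve_ik(a+[0,0,.16],ori(sg)); print(sg,None if j is None else np.round(j,2))
    if j is not None and (sg==1 or abs(j[6])<abs(best[0])): best=(j[6],sg)
sg=best[1]; open("sg","w").write(str(sg)); q=ori(sg)
set_gripper(0.0)
r.reach(a+[0,0,.16],q); rep("above")
r.servo_line(a+[0,0,.027],velocity=.12); rep("down")
r.servo_line(tray-.072*py+[0,0,.027],velocity=.06)
e=home-.0635*py+.02*py+[0,0,.027]
print(r.servo_line(e,velocity=.05,contact_N=12)); s=rep("push")
print("tray y past home est",(s["eef_pos"]-home)@py+.0635)
im=eyes.camera("top"); cv2.imwrite("pics/push.png",cv2.resize(rect("top",im,.012,.43,.70,-.03,.36,2000),(780,540)))
for c in("top","scene"):
    if c=="scene": eyes.camera(c)
    for n in("tray","tray_home"): print(c,n,[(np.round(d["centre"],4),d["conf"]) for d in eyes.spot_point(c,n)[:1]])
E
```

```text
1 [ 0.27  0.57 -0.43  1.92  0.35  0.73 -0.1 ]
-1 [-0.32  0.57  0.41  1.94 -0.34  0.7  -2.58]
above t 4.22 p [ 0.6105 -0.0271  0.16  ] F [-0.6 -0.   0.2]
down t 5.47 p [ 0.6111 -0.0254  0.0277] F [-0.5 -0.6  0.7]
True
push t 7.46 p [0.5828 0.071  0.027 ] F [ 0.7 -1.5  0.6]
tray y past home est -0.0007701639496665996
top tray [(array([0.5673, 0.1353, 0.0146]), 0.85)]
top tray_home [(array([0.5666, 0.1342, 0.0079]), 0.92)]
scene tray [(array([0.5652, 0.1335, 0.0126]), 0.61)]
scene tray_home [(array([0.5673, 0.1301, 0.0112]), 0.81)]
```

```bash
python3 - <<'E'
from h import *
p=np.array(r.sense()["eef_pos"])
print(r.servo_line(p+.012*py,velocity=.01,contact_N=10)); s=rep("push2")
print("est",(s["eef_pos"]-home)@py+.0635, (s["eef_pos"]-p)@py)
r.sleep(.3); rep()
E
```

```text
True
push2 t 8.44 p [0.5817 0.0705 0.0263] F [ 0.6 -0.3 -0.2]
est -0.0009199603516354404 3.4787816219174474e-05
 t 8.74 p [0.5813 0.0701 0.0259] F [0.2 0.3 0.3]
```

View pics/push.png

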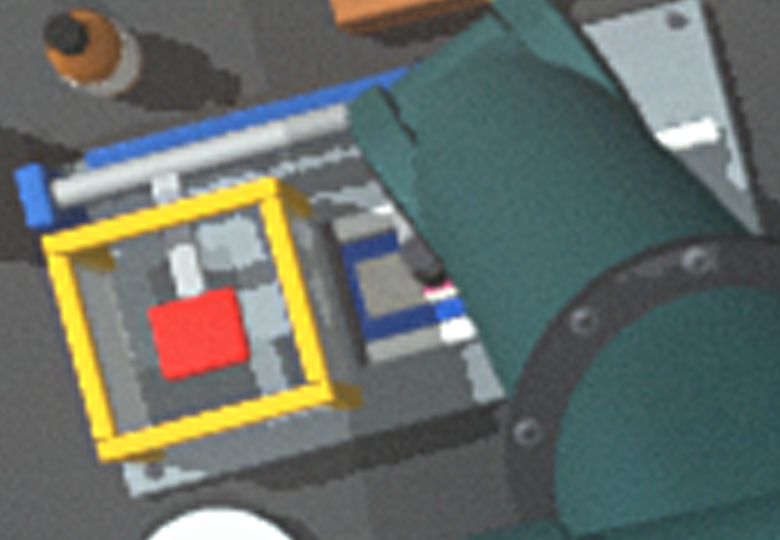

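The tray's leading edge is at the dark end stop (345,290), and a second push met 10 N with no travel. I'll retract, check the tray, then go over the paddle.

```bash
python3 - <<'E'
from h import *
p=np.array(r.sense()["eef_pos"]); q=ori(1)
r.servo_line(p-.03*py,attitude=q,velocity=.08)
r.servo_line(p-.03*py+[0,0,.15],velocity=.2)
pad=np.array([.5306,.2429,0])
r.servo_line(pad+[0,0,.17],velocity=.2); rep("above paddle")
for c in("top","scene"):
    im=eyes.camera(c); cv2.imwrite(f"pics/{c}1.png",im)
    for n in("tray","tray_home","window","paddle"): print(c,n,[(np.round(d["centre"],4),round(d["conf"],2)) for d in eyes.spot_point(c,n)[:1]])
a=rect("top",cv2.imread("pics/top1.png"),.022,.47,.64,.04,.30,3000)
b=cv2.imread("pics/scene1.png")[170:330,290:490]
cv2.imwrite("pics/cmp.png",np.vstack([cv2.resize(a,(500,300)),cv2.resize(b,(500,300))]))
E
```

```text
above paddle t 11.37 p [0.531  0.2412 0.1696] F [ 1.2 -0.5  0.4]
top tray [(array([0.5649, 0.1327, 0.0137]), 0.57)]
top tray_home [(array([0.5672, 0.1342, 0.0087]), 0.56)]
top window []
top paddle [(array([0.5255, 0.2424, 0.0807]), 0.72)]
scene tray [(array([0.5678, 0.1336, 0.011 ]), 0.88)]
scene tray_home [(array([0.5681, 0.1346, 0.0101]), 0.93)]
scene window [(array([0.5347, 0.2461, 0.0944]), 0.64)]
scene paddle [(array([0.5326, 0.2439, 0.0837]), 0.79)]
```

View pics/cmp.png

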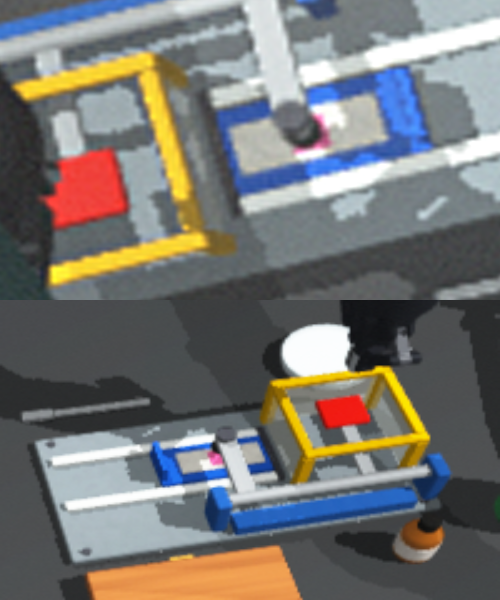

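The tray's blue edge meets the dark end stop with the pad over the slide, and the gripper hangs over the guard. Now the press through the window.

```bash
python3 - <<'E'
from h import *
pad=np.array([.5306,.2429,0]); q=ori(1)
r.servo_line(pad+[0,0,.10],attitude=q,velocity=.1); rep("window")
print(r.servo_line(pad+[0,0,.05],velocity=.03,contact_N=18)); s=rep("stop")
z=s["eef_pos"][2]
for k in range(4):
    r.servo_line(pad+[0,0,z-.001-.0015*k],velocity=.02); r.sleep(.2); s=rep(f"hold{k}")
    if s["force"][2]>20: break
for c in("top","scene"):
    im=eyes.camera(c); cv2.imwrite(f"pics/{c}2.png",im)
    for n in("paddle","pad_foot","tray"): print(c,n,[(np.round(d["centre"],4),round(d["conf"],2)) for d in eyes.spot_point(c,n)[:1]])
a=rect("top",cv2.imread("pics/top2.png"),.022,.47,.64,.04,.30,3000)
b=cv2.imread("pics/scene2.png")[170:330,290:490]
cv2.imwrite("pics/cmp2.png",np.vstack([cv2.resize(a,(500,300)),cv2.resize(b,(500,300))]))
E
```

```text
window t 12.72 p [0.5309 0.2433 0.1003] F [-0.6  0.1 -0.1]
True
stop t 13.92 p [0.5291 0.2425 0.0621] F [-2.  -1.7 11.1]
hold0 t 14.41 p [0.5292 0.2425 0.062 ] F [-5.5 -1.9 13.8]
hold1 t 14.86 p [0.5293 0.2426 0.0615] F [-7.2 -2.9 21.8]
top paddle [(array([0.5239, 0.2428, 0.063 ]), 0.61)]
top pad_foot [(array([0.5659, 0.1392, 0.0216]), 0.48)]
top tray []
scene paddle [(array([0.5266, 0.2448, 0.0621]), 0.5)]
scene pad_foot [(array([0.4884, 0.0207, 0.001 ]), 0.56)]
scene tray [(array([0.5678, 0.1338, 0.0111]), 0.67)]
```

View pics/cmp2.png

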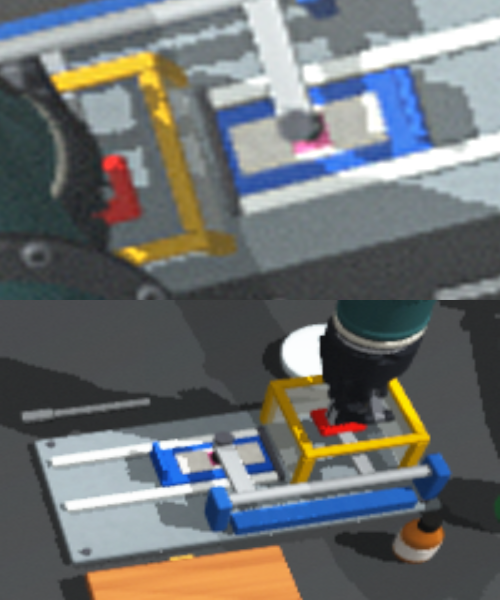

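The scene crop shows the fingers inside the window with clearance to every bar, the paddle down (z ≈ 62 mm) and the pad on the slide. Force is 22 N and stiff, so it is at the stop. I'll confirm it holds and hand in.

```bash
python3 - <<'E'
from h import *
r.sleep(.5); s=rep("final")
if s["force"][2]>16: print(ticket.hand_in())
E
```

```text
final t 15.76 p [0.5293 0.2426 0.0615] F [-7.3 -2.1 21.4]
the job is handed in; nothing more can be done
None
```

The job is handed in at about 16 s: the tray is fully in against the end stop, and the fingers are holding the paddle down through the window at about 21 N, with no sign of contact with the guard.

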